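# Level the balance against a vacuum flange

## Task

The steel flange lying in one pan of the balance should weigh 300 g. Check it: stand the two weights that make up 300 g upright in the empty pan, setting them down gently rather than dropping them, so that the beam comes level and is left to rest.

Things in the scene. Friction and masses are not known exactly. Their poses are not given: they have to be found in the camera images.
- weight_200: Four plain steel weights (cylinder, narrow neck, round knob on top) stand on the bench in changing order, 75 mm or more apart: 500 g (39 mm diameter, 68 tall), 200 g (29, 50 tall), 100 g (23, 40 tall), 20 g (14, 24 tall). This is the 200 g one: cylinder 34 mm high, knob 18 mm wide. Origin: centre of its underside, z up its axis. Grip it by the cylinder.
- weight_100: The 100 g one of those weights: cylinder 23 mm diameter and 27 mm high, above it the neck and a 15 mm knob, 40 mm tall in all. Origin at the centre of its underside, z up its axis. It can be gripped by the cylinder from any side.
- pan_top (a point): Centre of the upper face of the empty balance pan: flat round steel plate, no rim, 130 mm diameter. Face 90 mm above the bench with the beam level, 102 mm at the start. It stays horizontal and only moves up and down; where the weights stand in it does not matter. z up, y along the beam to the flange's pan, 240 mm away (flange 70 mm wide, 31 tall). Between them an index plate, 130 mm high.
- beam (a joint): Tilt of the balance beam, rad: 0 is level, positive with the weight pan down. Starts at its stop, about -0.1 (flange pan down, weight pan up); +0.1 is the other stop. It stays at the stop until within about 60 g of balance, then tilts about 0.017 rad per 10 g of difference; damped, it settles in about 2 s.

How it is judged (in metres and radians):
At the end, for the whole second after the job is handed in: The 200 g and the 100 g weight stand upright (within about 10 degrees) on the empty pan, within its edge and resting on its face, and the beam is at rest and level within 0.03 rad (about 18 g) (horizontal distance between each of weight_200, weight_100 and pan_top below 0.065 m and z of weight_200 in the frame of pan_top between -0.006 and 0.006 m and angle between each of weight_200, weight_100's own z axis and vertical below 0.17 rad and linear speed of each of weight_200, weight_100 below 0.02 m/s and z of weight_100 in the frame of pan_top between -0.006 and 0.006 m and value of joint beam between -0.03 and 0.03 rad and velocity of joint beam between -0.03 and 0.03 rad/s); the robot touches nothing.
It fails at once if a weight is dropped onto the pan or thrown at it (it falls free from more than about 25 mm) (horizontal distance between weight_200 and pan_top below 0.08 m and linear speed of weight_200 above 0.7 m/s and contact force between the fingers and weight_200 below 0.2 N).
It fails at once if a weight is dropped onto the pan or thrown at it (it falls free from more than about 25 mm) (horizontal distance between weight_100 and pan_top below 0.08 m and linear speed of weight_100 above 0.7 m/s and contact force between the fingers and weight_100 below 0.2 N).
It also fails if it takes over 72 s, if anything falls off the work surface, if the arm or the gripper's body presses on something with over 40 N, if the wrist force passes 120 N, or if a joint passes its speed limit or range.

## Robot

A 6-joint arm with a two-finger parallel gripper is mounted at the origin on the work surface. World frame = base frame: x ahead of the robot, y to its left, z up, the work surface at z = 0. Lengths are in mm, angles in degrees, forces in N, time in s.
With the tool pointing down it reaches from about 350 to 850 mm from the base axis. Payload 8.1 kg.
Tool frame: the origin (TCP) lies at the centre of the arm's flange, where the gripper is bolted on; the fingertips stand 173 mm ahead of it and the grasp point (between the pads) lies 155 mm ahead of it; z points along the fingers, y is the line along which they close (so a half turn about z gives the same grasp; the last joint's range is limited). The gripper opens to 85 mm and grips with 20 to 120 N. Pads are 22 mm wide; open, the fingers measure 114 mm over their backs; the gripper's body (76 mm by 85 mm) begins 54 mm behind the grasp point. The pads swing forward as they close: fully open they stand 13 mm farther back than shut.
Start: joints at [-72.674, 7.471, 85.268, -0, 87.261, -4.893], TCP at [226.912, -555.444, 404.692] pointing down, gripper open.
Joint ranges: [-169.43, 169.43], [-51.17, 129.36], [1.28, 143.12], [-76.62, 256.62], [0, 156.53], [-152.29, 152.29]. Speed limits (degrees/s): [136.94, 136.94, 159.86, 180, 180, 180].

## Interface

Orientations are given as [roll, pitch, yaw] about the fixed x, y, z axes, in that order (R = Rz(yaw) Ry(pitch) Rx(roll)).
In Python, from bench import * gives the robot as it stands.
- The arm moves only by the shell command python3 -m jog 'ROWS' [FORCE]. ROWS is text: rows parted by semicolons, each of 7 numbers parted by spaces: the shift along the tool's x, y, z scaled (see below), then the turn, a rotation vector about the tool's x, y, z scaled (see below), then the closure, from -1 (fully open) to 1 (shut). In form: tx ty tz wx wy wz hand; .... A call has 1 to 5 rows; each row shifts and turns the commanded pose from where the row before left it, along the tool's axes as they then stand; what a row does not reach is not made up. The controller multiplies each number of a shift by 0.1 m and each number of a turn by 60 degrees. A row lasts 1/8 s, in which the tool goes at most 62.5 mm and 10.7 degrees, less where a joint would pass 70% of its speed; a pose out of reach is approached as far as the arm can. A call with a number of a shift or a turn outside -1 to 1 is refused whole. A call with a gripper value outside its range is refused whole. The fingers move at their own pace and stop on an object; FORCE is the grip in N (left out, the last holds). Time passes only in rows, so rows that do not move let the fingers close. It gives the time, the measured TCP pose, the force, the opening and the grip force at its end, in the units of the state.
- sense(): the state, without advancing time (a new reading comes with each control period).
- snapshot(name): name is "side" or "top" or "wrist"; returns a dict with "img" (480x640x3 uint8, red, green, blue), "fx", "fy", "cx", "cy" (pixels), "dist" ([k1, k2, p1, p2, k3] as OpenCV has them; the pictures are not rectified), "extrinsics" (4x4, takes a point from camera to world coordinates). Camera axes: x right, y down, z forward; pixel columns grow to the right and rows downward; lengths in mm; the calibration is good to about 2 mm. A picture is of the moment at which its call begins. There is no depth.
- hand_in(): hands the job in; it is judged then, once.
The state is a dict: "time": time; "joint_pos": joint angles; "qd": joint speeds; "joint_efforts": joint torques, N m; "tool_pos": TCP position; "tcp_rot": TCP orientation; "ft_force": force on the tool from outside, world axes, zero at the start; "wrist_torque": the same for the moment, N m; "finger_gap": finger opening in mm; "grip_force": force on a finger pad.
Only numpy, scipy, OpenCV 4.12 (cv2) and the standard library are available. Lean on these libraries where they do the work, as an engineer would, in place of code of your own. Each camera call takes 0.05 s, during which the arm holds its last target. There are 200 camera calls.

## Working session

There is one attempt and no reset: what is moved stays moved. The work goes in short steps, Python scripts to look and compute and a shell command to move; the robot and the scene stay as the last step left them, time stands still between calls to the robot, and variables do not carry over. Pictures are saved under pics/ and viewed, at most 10 in all, crops included, and the job is handed in when it is done.

```bash
mkdir -p pics; ls; python3 - <<'E'
from bench import *
import cv2,numpy as np
print(sense())
for n in("top","side"):
    s=snapshot(n); cv2.imwrite(f"pics/{n}0.png",s["img"][...,::-1]); print(n,s["fx"],s["fy"],s["cx"],s["cy"],s["dist"],np.round(s["extrinsics"],3).tolist())
E
```

```text
pics
{'time': 0.0, 'joint_pos': array([-7.26725827e+01,  7.51512049e+00,  8.53285623e+01,  8.62459142e-04,
        8.72596646e+01, -4.89328666e+00]), 'qd': array([ 0.02482796,  0.07562635,  0.02448727, -0.10620986,  0.09421026,
       -0.05785676]), 'joint_efforts': array([-2.80376953e-04, -5.69406366e+01, -5.00549912e+01, -3.59884216e-04,
        1.48001901e-02, -3.01857074e-05]), 'tool_pos': array([ 226.86077325, -555.22155813,  403.6508687 ]), 'tcp_rot': array([-1.79897103e+02, -9.67380708e-03,  2.22206532e+01]), 'ft_force': array([-0.13154531,  0.34874567,  0.29861762]), 'wrist_torque': array([ 0.02170101, -0.00470269,  0.00927311]), 'grip_force': 0.0, 'finger_gap': 85.17136234131235}
top 572.783434565555 572.783434565555 317.06951547442503 243.0149439231329 [-0.16440097  0.          0.          0.          0.        ] [[-0.004, -0.987, 0.161, 397.668], [-1.0, 0.0, -0.021, -22.045], [0.02, -0.161, -0.987, 958.049], [0.0, 0.0, 0.0, 1.0]]
side 530.3158988234851 530.3158988234851 308.79398203642216 247.35235998178885 [-0.01529494  0.          0.          0.          0.        ] [[0.996, -0.059, 0.064, 498.418], [-0.086, -0.556, 0.827, -728.988], [-0.014, -0.829, -0.559, 570.141], [0.0, 0.0, 0.0, 1.0]]
```

View pics/top0.png

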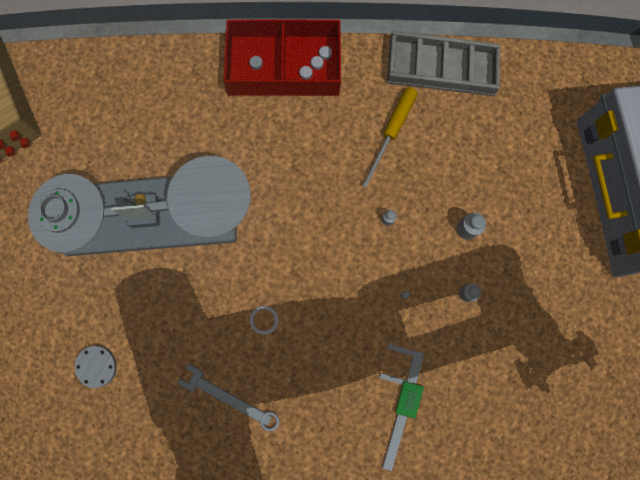

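View pics/side0.png

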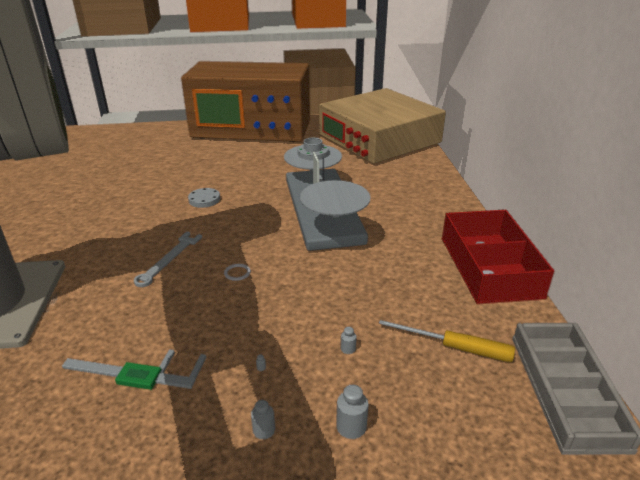

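The top view shows the empty pan at (208,196), the flange pan at (66,212), and weights 500 at (472,226), 200 at (470,292), 100 at (389,217) and 20 at (405,295). In the side view the 200 is at (263,420), the 100 at (348,341) and the pan at (336,197). Next I'll zoom in for accurate pixel positions.

```bash
python3 - <<'E'
import cv2,numpy as np
t=cv2.imread("pics/top0.png");s=cv2.imread("pics/side0.png")
def c(i,x,y,w,h,k):
    o=cv2.resize(i[y:y+h,x:x+w],None,fx=k,fy=k,interpolation=cv2.INTER_CUBIC)
    o=cv2.convertScaleAbs(o,alpha=1.6,beta=15)
    for j in range(0,w,10): cv2.line(o,(j*k,0),(j*k,6),(0,0,255),1); cv2.putText(o,str(x+j),(j*k+2,16),0,.35,(0,255,255),1)
    for j in range(0,h,10): cv2.line(o,(0,j*k),(6,j*k),(0,0,255),1); cv2.putText(o,str(y+j),(8,j*k+4),0,.35,(0,255,255),1)
    return o
A=np.hstack([c(t,445,270,50,37,8),c(t,365,198,50,37,8)])
B=np.hstack([c(s,235,392,50,37+9,8)[:296],c(s,323,318,50,37,8)])
cv2.imwrite("pics/z0.png",np.vstack([A,B]))
E
```

```text
(no output)
```

View pics/z0.png

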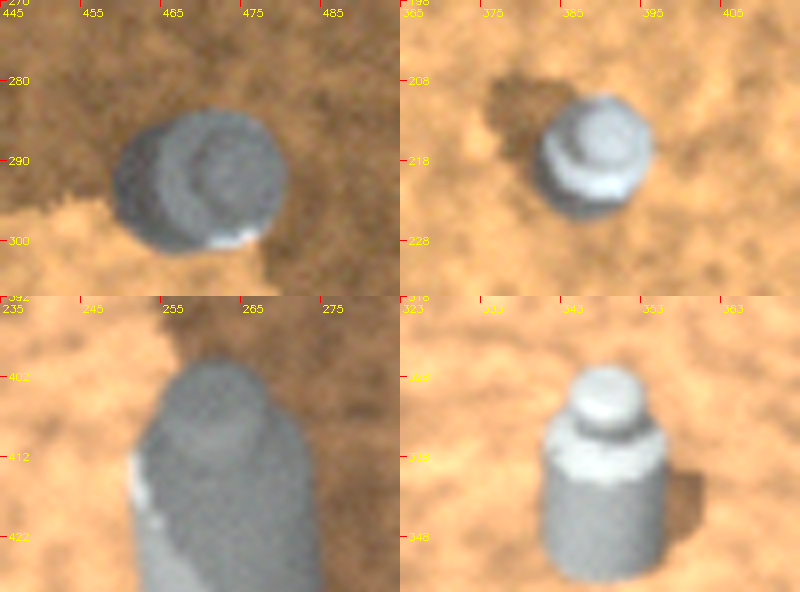

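The 200's knob centre is at about top (473.5,291.5) and side (262,405.5). The 100's is at about top (390.5,215) and side (348.8,328.5).

```bash
cat > h.py <<'E'
from bench import *
import cv2,numpy as np
def ray(s,p):
    K=np.array([[s["fx"],0,s["cx"]],[0,s["fy"],s["cy"]],[0,0,1]])
    u=cv2.undistortPoints(np.array([[p]],float),K,np.array(s["dist"]))[0,0]
    E=np.array(s["extrinsics"]); d=E[:3,:3]@[u[0],u[1],1]; return E[:3,3],d/np.linalg.norm(d)
def tri(rs):
    A=sum(np.eye(3)-np.outer(d,d) for o,d in rs); b=sum((np.eye(3)-np.outer(d,d))@o for o,d in rs)
    x=np.linalg.solve(A,b); return x,[np.linalg.norm(np.cross(x-o,d)) for o,d in rs]
def proj(s,X):
    E=np.linalg.inv(np.array(s["extrinsics"])); K=np.array([[s["fx"],0,s["cx"]],[0,s["fy"],s["cy"]],[0,0,1]])
    return cv2.projectPoints(np.array(X,float).reshape(-1,1,3),cv2.Rodrigues(E[:3,:3])[0],E[:3,3],K,np.array(s["dist"]))[0][:,0]
E
python3 - <<'E'
from h import *
np.set_printoptions(precision=1,suppress=True)
t,s=snapshot("top"),snapshot("side")
for n,a,b in(("200",(473.5,291.5),(262,405.5)),("100",(390.5,215),(348.8,328.5)),("pan",(208.5,196.5),(335.8,197)),("fpan",(66.5,212.5),(313,157)),("500",(475,222),(352.5,395)),("20",(405,295),(261,360))):
    print(n,*tri([ray(t,a),ray(s,b)]))
E
```

```text
200 [ 468.9 -294.5   46.5] [np.float64(2.171844006306892), np.float64(2.171844006306957)]
100 [ 596.3 -162.4   40.6] [np.float64(2.142254794519062), np.float64(2.1422547945191512)]
pan [613.4 127.5  99.2] [np.float64(2.5988374782661556), np.float64(2.5988374782660104)]
fpan [593.9 365.2  73.8] [np.float64(1.6803671906037942), np.float64(1.6803671906039823)]
500 [ 580.7 -299.    58.3] [np.float64(1.4040623607128093), np.float64(1.4040623607126492)]
20 [ 466.7 -187.2   15. ] [np.float64(2.4230118475764404), np.float64(2.423011847576507)]
```

```bash
python3 -m jog '.46 -.214 .1 0 0 0 -1;.46 -.214 .1 0 0 0 -1;.46 -.214 .1 0 0 0 -1;.46 -.214 .1 0 0 0 -1;.46 -.214 .1 0 0 0 -1' 30; python3 -m jog '.46 -.214 .1 0 0 0 -1;.46 -.214 .1 0 0 0 -1;0 0 0 0 0 0 -1;0 0 0 0 0 0 -1'
python3 - <<'E'
from h import *
s=snapshot("wrist");st=sense();print(st["tool_pos"],st["tcp_rot"],st["time"])
np.set_printoptions(precision=1,suppress=True)
print(np.array(s["extrinsics"]))
p=proj(s,[[469,-294,45],[596,-162,37],[469,-294,34]]);print(p)
cv2.imwrite("pics/w1.png",s["img"][...,::-1])
E
```

```text
time: 0.82
tool_pos: [400.2, -368.0, 354.3]
tcp_rot: [-180.0, -0.0, 22.2]
ft_force: [0.3, 0.1, -0.5]
finger_gap: 85.1
grip_force: 0.0
time: 1.32
tool_pos: [468.2, -295.1, 334.6]
tcp_rot: [-180.0, 0.0, 22.3]
ft_force: [0.2, -1.1, 0.5]
finger_gap: 85.5
grip_force: 0.0
[ 467.95100711 -295.60457933  334.84540858] [1.79983131e+02 2.02669756e-02 2.21988322e+01] 1.375
[[   0.4   -0.9   -0.2  530.1]
 [  -0.9   -0.4   -0.1 -268.4]
 [   0.     0.3   -1.   303. ]
 [   0.     0.     0.     1. ]]
[[318.9 233.8]
 [193.8 -43.5]
 [318.9 229.9]]
```

View pics/w1.png

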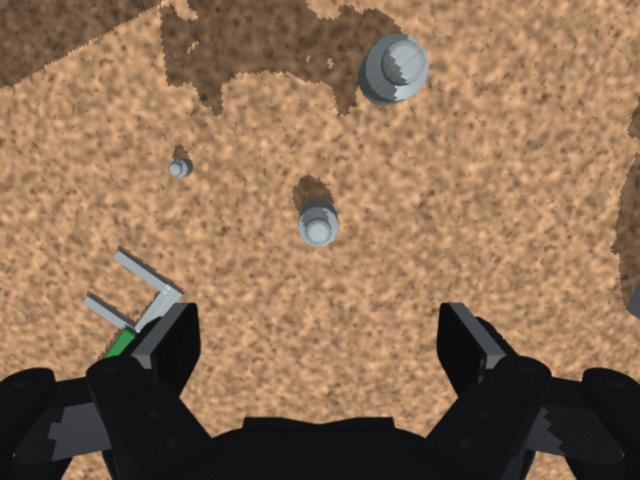

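The wrist view shows the 200's knob at (318,231), within 3 px of the prediction, so the position is good to about 2 mm. I'll triangulate from all three views to refine it.

```bash
python3 - <<'E'
from h import *
np.set_printoptions(precision=1,suppress=True)
t,s,w=snapshot("top"),snapshot("side"),snapshot("wrist")
x,r=tri([ray(t,(473.5,291.5)),ray(s,(262,405.5)),ray(w,(317.8,231.5))]);print(x,r)
print(tri([ray(s,(262,405.5)),ray(w,(317.8,231.5))]))
st=sense();p=st["tool_pos"];y=np.radians(st["tcp_rot"][2]);d=np.array([x[0],x[1],178])-p
print(p,d,d[0]*np.cos(y)+d[1]*np.sin(y),d[0]*np.sin(y)-d[1]*np.cos(y),-d[2])
E
```

```text
[ 469.3 -294.2   45.9] [np.float64(2.5926981712203787), np.float64(1.8003196996983508), np.float64(0.8570327491822575)]
(array([ 470.6, -293.8,   46.3]), [np.float64(0.4669627856769057), np.float64(0.46696278567695587)])
[ 467.7 -296.   335. ] [   1.6    1.9 -157. ] 2.1376964755763574 -1.1337194076655996 157.04023313392793
```

```bash
python3 -m jog '.028 -.01 .4 0 0 0 -1;0 0 .4 0 0 0 -1;0 0 .4 0 0 0 -1;0 0 .25 0 0 0 -1;0 0 .12 0 0 0 -1'; python3 -m jog '0 0 0 0 0 0 -1;0 0 0 0 0 0 .2;0 0 0 0 0 0 1;0 0 0 0 0 0 1;0 0 0 0 0 0 1' 30; python3 -m jog '0 0 0 0 0 0 1;0 0 0 0 0 0 1'
```

```text
time: 2.15
tool_pos: [469.5, -293.4, 176.2]
tcp_rot: [-179.9, 0.1, 22.1]
ft_force: [0.4, 0.1, 0.8]
finger_gap: 85.1
grip_force: 0.0
time: 2.78
tool_pos: [471.0, -293.3, 178.6]
tcp_rot: [179.9, -0.0, 22.2]
ft_force: [-1.7, 1.2, 6.1]
finger_gap: 27.8
grip_force: 29.5
time: 3.02
tool_pos: [471.0, -293.3, 178.6]
tcp_rot: [179.9, -0.0, 22.2]
ft_force: [-1.3, 0.7, 6.3]
finger_gap: 28.1
grip_force: 29.5
```

```bash
python3 -m jog '0 0 -.1 0 0 0 1;0 0 -.4 0 0 0 1;0 0 -.5 0 0 0 1;0 0 -.5 0 0 0 1;0 0 -.1 0 0 0 1'; python3 -m jog '.2 -.25 0 0 0 0 1;.35 -.45 0 0 0 0 1;.35 -.45 0 0 0 0 1;.35 -.45 0 0 0 0 1;.35 -.45 0 0 0 0 1'; python3 -m jog '.35 -.45 0 0 0 0 1;.35 -.45 0 0 0 0 1;.25 -.35 0 0 0 0 1;.07 -.06 0 0 0 0 1;0 0 0 0 0 0 1';  python3 -m jog '0 0 0 0 0 0 1;0 0 0 0 0 0 1'
python3 - <<'E'
from h import *
np.set_printoptions(precision=1,suppress=True)
w=snapshot("wrist");cv2.imwrite("pics/w2.png",w["img"][...,::-1])
st=sense();print(st["tool_pos"],st["joint_pos"]);print(proj(w,[[613.4,127.5,102]]))
E
```

```text
time: 3.65
tool_pos: [471.5, -293.7, 342.7]
tcp_rot: [179.6, -0.2, 22.2]
ft_force: [0.4, -0.7, -1.8]
finger_gap: 28.1
grip_force: 30.1
time: 4.28
tool_pos: [540.8, -40.8, 336.4]
tcp_rot: [-179.9, 0.1, 22.2]
ft_force: [1.2, -0.4, -1.2]
finger_gap: 28.0
grip_force: 30.1
time: 4.9
tool_pos: [585.7, 117.3, 336.5]
tcp_rot: [-180.0, 0.1, 22.3]
ft_force: [0.3, 0.1, -1.1]
finger_gap: 27.9
grip_force: 30.2
time: 5.15
tool_pos: [586.0, 115.9, 337.6]
tcp_rot: [180.0, 0.0, 22.1]
ft_force: [-0.1, 0.0, -2.7]
finger_gap: 28.2
grip_force: 30.2
[586.  116.  337.7] [ 6.3  9.3 90.3 -0.  80.4 74.2]
[[319.5 206.1]]
```

View pics/w2.png

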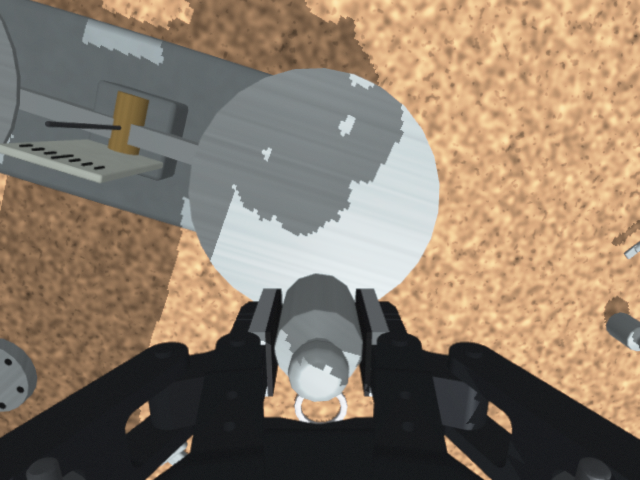

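The wrist view shows the pan centre at about (314,188), roughly 8 mm further along tool x than I estimated. I'll shift by that and then lower.

```bash
python3 -m jog '.08 -.03 .2 0 0 0 1;0 0 .2 0 0 0 1;0 0 .1 0 0 0 1;0 0 .03 0 0 0 1;0 0 0 0 0 0 1'; python3 -m jog '0 0 .01 0 0 0 1;0 0 .01 0 0 0 1;0 0 0 0 0 0 1';python3 -m jog '0 0 .01 0 0 0 1;0 0 0 0 0 0 1;0 0 0 0 0 0 1'
```

```text
time: 5.82
tool_pos: [592.4, 122.9, 284.6]
tcp_rot: [-180.0, 0.0, 22.2]
ft_force: [0.0, 0.7, -1.1]
finger_gap: 28.0
grip_force: 30.2
time: 6.2
tool_pos: [592.4, 122.9, 282.9]
tcp_rot: [180.0, -0.0, 22.2]
ft_force: [-0.3, -1.0, -2.4]
finger_gap: 28.4
grip_force: 30.2
time: 6.58
tool_pos: [592.3, 122.9, 281.7]
tcp_rot: [-180.0, 0.0, 22.2]
ft_force: [-0.1, -0.5, -1.8]
finger_gap: 27.8
grip_force: 30.2
```

```bash
python3 - <<'E'
from h import *
s=snapshot("side");a=s["img"][120:260,260:420,::-1];w=snapshot("wrist")["img"][...,::-1]
o=np.hstack([cv2.resize(a,(400,350)),cv2.resize(w,(400,300))[:350] if 0 else cv2.copyMakeBorder(cv2.resize(w,(400,300)),0,50,0,0,0)])
cv2.imwrite("pics/p3.png",o)
E
```

```text
(no output)
```

View pics/p3.png

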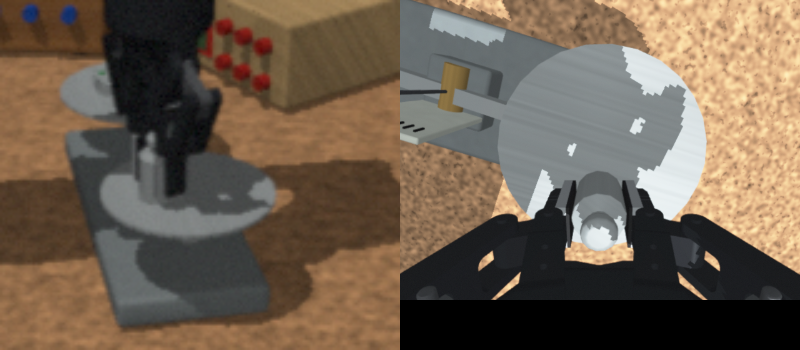

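The weight is over the near part of the pan, well inside the edge and just above the face. I'll step down until there is contact.

```bash
python3 -m jog '0 0 .01 0 0 0 1;0 0 0 0 0 0 1;0 0 0 0 0 0 1';python3 -m jog '0 0 .01 0 0 0 1;0 0 0 0 0 0 1;0 0 0 0 0 0 1'
```

```text
time: 7.05
tool_pos: [592.3, 122.9, 280.7]
tcp_rot: [180.0, -0.0, 22.2]
ft_force: [-1.2, -0.7, -1.1]
finger_gap: 28.4
grip_force: 30.2
time: 7.42
tool_pos: [592.4, 122.9, 279.9]
tcp_rot: [180.0, -0.0, 22.2]
ft_force: [-1.1, -0.1, 0.2]
finger_gap: 28.0
grip_force: 30.4
```

```bash
python3 -m jog '0 0 .005 0 0 0 1;0 0 0 0 0 0 1;0 0 0 0 0 0 .3';python3 -m jog '0 0 0 0 0 0 .2;0 0 0 0 0 0 0;0 0 0 0 0 0 -1;0 0 0 0 0 0 -1;0 0 0 0 0 0 -1'; python3 -m jog '0 0 -.2 0 0 0 -1;0 0 -.3 0 0 0 -1;0 0 -.3 0 0 0 -1;0 0 0 0 0 0 -1'
python3 - <<'E'
from h import *
w=snapshot("wrist");cv2.imwrite("pics/w4.png",w["img"][...,::-1])
np.set_printoptions(precision=1,suppress=True)
st=sense();p=st["tool_pos"];y=np.radians(st["tcp_rot"][2]);d=np.array([596.3,-162.4,320])-p
print(p,d[0]*np.cos(y)+d[1]*np.sin(y),d[0]*np.sin(y)-d[1]*np.cos(y),-d[2])
E
```

```text
time: 7.8
tool_pos: [592.4, 122.9, 279.2]
tcp_rot: [180.0, -0.0, 22.2]
ft_force: [-0.5, -1.1, -0.8]
finger_gap: 30.2
grip_force: 0.0
time: 8.43
tool_pos: [592.3, 122.9, 279.2]
tcp_rot: [180.0, -0.0, 22.2]
ft_force: [0.4, 0.0, -0.2]
finger_gap: 85.1
grip_force: 0.0
time: 8.93
tool_pos: [593.5, 123.1, 364.5]
tcp_rot: [179.9, -0.4, 22.2]
ft_force: [0.2, 0.1, -0.1]
finger_gap: 85.6
grip_force: 0.0
[593.  123.  362.2] -104.84671781611823 265.472106136672 42.21135482644996
```

View pics/w4.png

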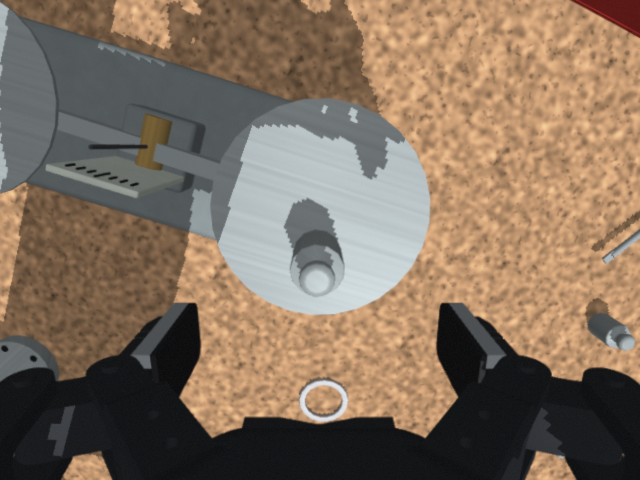

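The 200 g stands upright on the pan, with the pan centre at (321,206) and the weight's base near (318,262), about 34 mm from centre. Now the 100 g.

```bash
python3 -m jog '-.175 .442 .07 0 0 0 -1;-.175 .442 .07 0 0 0 -1;-.175 .442 .07 0 0 0 -1;-.175 .442 .07 0 0 0 -1;-.175 .442 .07 0 0 0 -1'; python3 -m jog '-.175 .442 .07 0 0 0 -1;0 0 0 0 0 0 -1;0 0 0 0 0 0 -1;0 0 0 0 0 0 -1'
python3 - <<'E'
from h import *
w=snapshot("wrist");cv2.imwrite("pics/w5.png",w["img"][120:360,160:480,::-1].repeat(2,0).repeat(2,1))
np.set_printoptions(precision=1,suppress=True)
print(sense()["tool_pos"],proj(w,[[596.3,-162.4,36]]))
E
```

```text
time: 9.6
tool_pos: [594.3, -116.2, 323.1]
tcp_rot: [-179.9, 0.1, 22.2]
ft_force: [-0.0, 0.6, 0.8]
finger_gap: 85.6
grip_force: 0.0
time: 10.1
tool_pos: [595.5, -161.1, 317.2]
tcp_rot: [-180.0, -0.0, 22.3]
ft_force: [1.0, 0.3, 0.1]
finger_gap: 85.7
grip_force: 0.0
[ 595.6 -161.   317.3] [[322.5 238.6]]
```

View pics/w5.png

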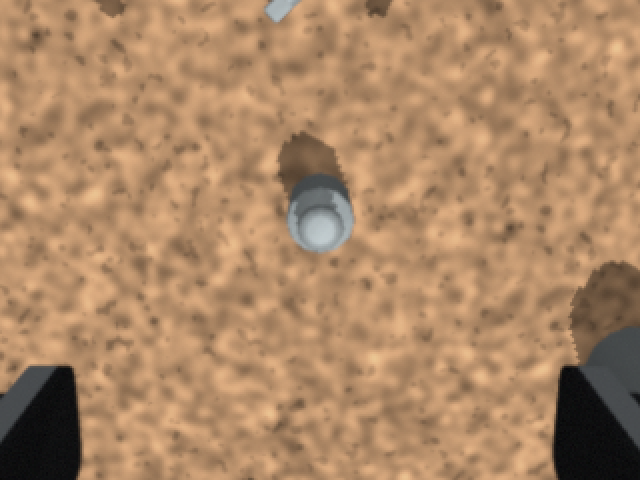

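The 100's knob is at full-frame (320,234), about 4.5 px above the prediction, so I'll shift tool x by +3.4 mm and descend.

```bash
python3 -m jog '.034 0 .4 0 0 0 -1;0 0 .4 0 0 0 -1;0 0 .35 0 0 0 -1;0 0 .2 0 0 0 -1;0 0 .07 0 0 0 -1'; python3 -m jog '0 0 0 0 0 0 -1;0 0 0 0 0 0 .2;0 0 0 0 0 0 1;0 0 0 0 0 0 1;0 0 0 0 0 0 1' 30; python3 -m jog '0 0 0 0 0 0 1;0 0 0 0 0 0 1'
```

```text
time: 10.78
tool_pos: [598.3, -160.3, 174.2]
tcp_rot: [-179.9, 0.1, 22.3]
ft_force: [-0.6, -0.2, 1.1]
finger_gap: 85.3
grip_force: 0.0
time: 11.4
tool_pos: [598.7, -161.1, 175.8]
tcp_rot: [180.0, -0.0, 22.2]
ft_force: [-0.6, 0.9, 3.1]
finger_gap: 21.8
grip_force: 29.4
time: 11.65
tool_pos: [598.8, -161.1, 175.8]
tcp_rot: [180.0, -0.0, 22.2]
ft_force: [-1.9, 0.7, 6.4]
finger_gap: 22.0
grip_force: 29.6
```

```bash
python3 -m jog '0 0 -.1 0 0 0 1;0 0 -.4 0 0 0 1;0 0 -.5 0 0 0 1;0 0 -.5 0 0 0 1;0 0 -.2 0 0 0 1'; python3 -m jog '.15 -.25 0 0 0 0 1;.26 -.44 0 0 0 0 1;.26 -.44 0 0 0 0 1;.26 -.44 0 0 0 0 1;.26 -.44 0 0 0 0 1'; python3 -m jog '.26 -.44 0 0 0 0 1;.114 -.2 0 0 0 0 1;0 0 0 0 0 0 1;0 0 0 0 0 0 1'; python3 -m jog '0 0 .2 0 0 0 1;0 0 .3 0 0 0 1;0 0 .08 0 0 0 1;0 0 0 0 0 0 1;0 0 0 0 0 0 1'
```

```text
time: 12.28
tool_pos: [599.3, -161.3, 349.6]
tcp_rot: [179.8, -0.3, 22.2]
ft_force: [0.6, 0.0, -1.4]
finger_gap: 21.4
grip_force: 29.6
time: 12.9
tool_pos: [632.4, 71.6, 343.8]
tcp_rot: [-180.0, 0.1, 22.2]
ft_force: [0.5, -0.2, 0.0]
finger_gap: 22.1
grip_force: 29.6
time: 13.4
tool_pos: [643.0, 142.4, 344.5]
tcp_rot: [180.0, 0.1, 22.2]
ft_force: [0.2, 0.6, -0.9]
finger_gap: 21.8
grip_force: 29.6
time: 14.02
tool_pos: [643.6, 143.2, 288.5]
tcp_rot: [180.0, -0.1, 22.2]
ft_force: [0.9, -0.5, -0.6]
finger_gap: 22.0
grip_force: 29.6
```

```bash
python3 - <<'E'
from h import *
s=snapshot("side");a=s["img"][120:260,260:420,::-1];w=snapshot("wrist")["img"][...,::-1]
cv2.imwrite("pics/p6.png",np.hstack([cv2.resize(a,(400,350)),cv2.copyMakeBorder(cv2.resize(w,(400,300)),0,50,0,0,0)]))
E
```

```text
(no output)
```

View pics/p6.png

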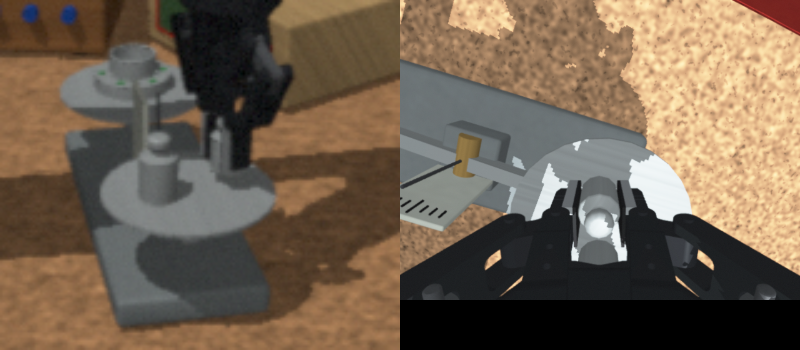

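The 100 g hangs above the far half of the pan and is clear of the 200 g. I'll lower it slowly and push the pan down to level.

```bash
python3 -m jog '0 0 .04 0 0 0 1;0 0 .04 0 0 0 1;0 0 .02 0 0 0 1;0 0 .02 0 0 0 1;0 0 0 0 0 0 1'; python3 -m jog '0 0 .015 0 0 0 1;0 0 .015 0 0 0 1;0 0 .015 0 0 0 1;0 0 .015 0 0 0 1;0 0 .015 0 0 0 1';python3 -m jog '0 0 .015 0 0 0 1;0 0 .01 0 0 0 1;0 0 0 0 0 0 1;0 0 0 0 0 0 1;0 0 0 0 0 0 1'
```

```text
time: 14.75
tool_pos: [643.0, 143.5, 274.9]
tcp_rot: [-180.0, 0.0, 22.2]
ft_force: [-0.3, 0.5, -1.2]
finger_gap: 21.7
grip_force: 29.7
time: 15.38
tool_pos: [643.2, 143.5, 267.7]
tcp_rot: [180.0, -0.0, 22.2]
ft_force: [0.2, 0.3, 0.6]
finger_gap: 22.0
grip_force: 29.7
time: 16.0
tool_pos: [643.1, 143.4, 265.2]
tcp_rot: [-180.0, 0.0, 22.2]
ft_force: [0.6, -0.0, -0.2]
finger_gap: 22.2
grip_force: 29.7
```

```bash
python3 -m jog '0 0 0 0 0 0 .3;0 0 0 0 0 0 .2;0 0 0 0 0 0 0;0 0 0 0 0 0 -.6;0 0 0 0 0 0 -1'; python3 -m jog '0 0 0 0 0 0 -1;0 0 0 0 0 0 -1;0 0 0 0 0 0 -1;0 0 0 0 0 0 -1;0 0 0 0 0 0 -1'; python3 -m jog '0 0 -.1 0 0 0 -1;0 0 -.3 0 0 0 -1;0 0 -.4 0 0 0 -1;0 0 -.4 0 0 0 -1;-.3 .3 0 0 0 0 -1'
for i in 1 2 3 4 5; do python3 -m jog '0 0 0 0 0 0 -1;0 0 0 0 0 0 -1;0 0 0 0 0 0 -1;0 0 0 0 0 0 -1;0 0 0 0 0 0 -1'|head -1;done
python3 - <<'E'
from h import *
s=snapshot("side");a=s["img"][120:260,260:420,::-1];w=snapshot("wrist")["img"][...,::-1]
cv2.imwrite("pics/p7.png",np.hstack([cv2.resize(a,(400,350)),cv2.copyMakeBorder(cv2.resize(w,(400,300)),0,50,0,0,0)]))
E
```

```text
time: 16.62
tool_pos: [643.1, 143.4, 265.2]
tcp_rot: [-180.0, 0.0, 22.2]
ft_force: [-0.4, -0.3, -0.7]
finger_gap: 77.1
grip_force: 0.0
time: 17.25
tool_pos: [643.1, 143.4, 265.2]
tcp_rot: [-180.0, 0.0, 22.2]
ft_force: [-0.7, -0.3, -0.3]
finger_gap: 85.3
grip_force: 0.0
time: 17.88
tool_pos: [628.0, 105.9, 391.5]
tcp_rot: [179.9, -0.5, 22.4]
ft_force: [-0.2, -2.5, -0.1]
finger_gap: 85.5
grip_force: 0.0
time: 18.5
time: 19.12
time: 19.75
time: 20.38
time: 21.0
```

View pics/p7.png

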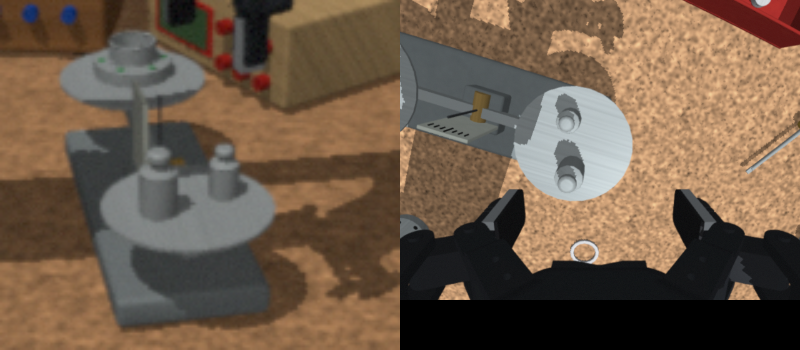

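Both weights stand upright inside the pan. The pan has dropped about 5 px in the side view, roughly 12 mm, which means level. The beam has had more than 3 s to settle and the gripper is clear.

```bash
python3 -c "
from bench import *
print(hand_in())"
```

```text
the job is handed in; nothing more can be done
None
```

The 200 g and 100 g weights stand upright on the pan, the beam looks level and at rest in the last pictures (so the flange reads about 300 g), and I handed the job in at about 21 s; no verdict came back.

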